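Level the display riser on the sweet-shop counter

ROBOT

A 7-joint arm with a two-finger parallel gripper is mounted at the origin on the work surface. World frame = base frame: x ahead of the robot, y to its left, z up, the work surface at z = 0. Lengths are in m, angles in rad, forces in N, time in s.
With the tool pointing down it reaches from about 0.35 to 0.9 m from the base axis. Payload 8.1 kg.
Tool frame: the origin (TCP) lies between the finger pads; the fingertips stand 11 mm ahead of it and the grasp point (between the pads) lies 8 mm behind it; z points along the fingers, y is the line along which they close (so a half turn about z gives the same grasp; the last joint's range is limited). The gripper opens to 92 mm and grips with 3 to 60 N. Pads are 19 mm wide; open, the fingers measure 130 mm over their backs; the gripper's body (75 mm by 190 mm) begins 47 mm behind the grasp point.
Start: joints at [1.12, 0.434, 0.025, 1.573, -0.012, 1.134, -0.075], TCP at [0.213, -0.588, 0.238] pointing down, gripper open.
Joint ranges: [-2.62, 2.62], [-0.44, 2.09], [-1.27, 1.32], [0.08, 2.57], [-1.32, 4.46], [0.12, 2], [-2.74, 2.74]. Speed limits (rad/s): [2.22, 2.22, 3.01, 3.01, 3.14, 3.14, 3.14].

INTERFACE

Orientations are given as a rotation vector (axis times angle).
In Python, from cell import observe, get_image, camera_params, sign_off gives the robot as it stands.
- The arm moves only by the shell command python3 -m pendant 'ROWS' [FORCE]. ROWS is JSON, one flat list of numbers, 7 for each row, row after row: the shift along the tool's x, y, z in m, then the turn, a rotation vector about the tool's x, y, z in rad, then the finger opening in m, from 0 to 0.0918. In form: [dx, dy, dz, rx, ry, rz, jaw, dx, dy, dz, rx, ry, rz, jaw, ...]. A call has 1 to 10 rows; each row shifts and turns the commanded pose from where the row before left it, along the tool's axes as they then stand; what a row does not reach is not made up. A row lasts 1/8 s, in which the tool goes at most 62.5 mm and 10.7 degrees, less where a joint would pass 70% of its speed; a pose out of reach is approached as far as the arm can. A call is refused whole if a number of a shift passes 0.0625 or a number of a turn 0.188, either way. A call with a gripper value outside its range is refused whole. The fingers move at their own pace and stop on an object; FORCE is the grip in N (left out, the last holds). Time passes only in rows, so rows that do not move let the fingers close. It gives the time, the measured TCP pose, the force, the opening and the grip force at its end, in the units of the state.
- observe(): the state, without advancing time (a new reading comes with each control period).
- get_image(name): name is "side" or "top"; returns the picture (480x640x3 uint8, red, green, blue); there is no depth.
- camera_params(name): a dict with "intrinsics" (3x3 intrinsics, pixels), "dist" ([k1, k2, p1, p2, k3] as OpenCV has them; the pictures are not rectified), "eye" and "rotation" of the camera in the world. Camera axes: x right, y down, z forward; pixel columns grow to the right and rows downward; lengths in m; the calibration is good to about 2 mm. A picture is of the moment at which its call begins. camera_params takes no time and is no camera call.
- sign_off(): hands the job in; it is judged then, once.
The state is a dict: "clock": time; "joints": joint angles; "dq": joint speeds; "joint_efforts": joint torques, N m; "position": TCP position; "ee_rot": TCP orientation; "force": force on the tool from outside, world axes, zero at the start; "ft_torque": the same for the moment, N m; "width": opening from 0.0 (shut) to 1.0 (fully open); "gripper_force": force on a finger pad.
Only numpy, scipy, OpenCV 4.12 (cv2) and the standard library are available. Lean on these libraries where they do the work, as an engineer would, in place of code of your own. Each camera call takes 0.05 s, during which the arm holds its last target. There are 200 camera calls.

TASK

Stand the spirit level on the display riser's wooden shelf, lengthways along it and clear of the knob, and let go of it. Then turn the black knob of the levelling foot until the bubble rests between the two lines in the middle of the vial, let go of the knob, and press down on top of the level with the fingers, firmly but not hard (about 10 N), so that the bubble still reads centred; finish while still pressing, and leave the other things on the counter where they are.

Things in the scene. Friction and masses are not known exactly. Their poses are not given: they have to be found in the camera images.
- level: Aluminium spirit level, a bar 160 mm long (its x axis), 24 wide (y), 40 tall (z), 0.15 to 0.31 kg, black ends, yellow-green vial flush in the middle of its top. Origin: centre of its underside. Starts upright on the counter, to the robot's right. Both ways round are alike. Pinch across its 24 mm width from above; press anywhere on its flat top.
- bubble_mid (a point): Centre of the pale 13 mm bubble in the level's vial, 40.5 mm above the level's underside, seen from above. Slides along the level's x axis, 19 mm either way; centred is level x = 0, between two black lines 9 mm either side of the middle. It drifts to the higher end, 0.7 mm per mrad of tilt, and settles in about 1 s.
- shelf: Wooden shelf of the riser, 150 (its x) x 310 (y) x 18 mm, flat top 75 mm above the counter. Origin: centre of its top, z up. Pivots about a rod along x under its -y end (y = -130 mm, 18 mm below the top); its +y end is on the levelling foot, too low at the start. Knob at y = +120 mm, so the top is free for y = -150 to +90. The riser may slope a little: no knob angle is always level.
- foot_knob_grip (a point): Point to grip on the levelling foot's knob axis, 22 mm above the shelf's top at shelf x = 0, y = 120 mm. The knob is a black bar 46 mm long (point x axis), 12 mm thick (point y, the way to pinch it), from 9 to 33 mm above the shelf's top, on a disc 40 mm across and 3 mm high. The point turns with the knob.
- foot_knob (a joint): Turn of the levelling foot's knob, rad, -3 to 3, growing clockwise seen from above; at 0 the bar lies along the shelf's x axis. 1 rad clockwise raises the shelf's +y end about 2.5 mm, tilts it 0.01 rad and moves the bubble 7 mm towards +y. It stays where left; friction about 0.12 N m.
- jar: Bystander: amber glass jar with a brass lid, 76 mm across, 110 mm tall, upright; origin at the centre of its underside.
- round_tin: Bystander: round blue tin with a bare metal lid, 93 mm across, 50 mm tall; origin at the centre of its underside.
- gift_box: Bystander: flat red gift box with yellow bands, 130 x 110 x 32 mm; origin at the centre of its underside.
- dish: Bystander: white china bowl, 100 mm across, 35 mm tall; origin at the centre of its underside.
- spool: Bystander: empty wooden ribbon spool standing on its flange, 60 mm across, 30 mm tall; origin at the centre of its underside.
- bar_pack: Bystander: flat wrapped bar, 100 x 45 x 18 mm, its x axis along its length; origin at the centre of its underside.
- scoop: Bystander: wooden-handled spoon, 170 mm long, lying along its x axis.
Things that resemble listed ones, but are neither listed nor needed, are in the scene too. What is shaped like the level but blue, orange or purple is not meant.

How it is judged:
On the way, in this order (a step that is already met when the one before it is completed fails the run):
1. the level stands lengthways on the shelf, clear of the knob, and has been let go (angle between the x axis of level and the y axis of shelf, either way round below 0.2 rad and angle between the z axis of level and the z axis of shelf, either way round below 0.03 rad and z of level in the frame of shelf between -0.004 and 0.004 m and x of level in the frame of shelf between -0.05 and 0.05 m and y of level in the frame of shelf between -0.085 and 0.025 m and contact force between level and shelf above 0.5 N and contact force between the fingers and level below 0.2 N), for 0.3 s.
2. with the level standing there untouched, the knob is turned until the shelf is level and the bubble is centred (all of step 1 and x of bubble_mid in the frame of level between -0.003 and 0.003 m and angle between shelf's own z axis and vertical below 0.0065 rad), for 0.5 s.
At the end, for the whole second after the job is handed in: Fingers still press the level (over 3 N), 5 to 35 N between level and shelf; level flat, lengthways within 0.2 rad, within 50 mm of the shelf's middle line, clear of knob; bubble within 3 mm of the middle, shelf within 0.0065 rad of horizontal; robot not touching shelf or knob (angle between the x axis of level and the y axis of shelf, either way round below 0.2 rad and angle between the z axis of level and the z axis of shelf, either way round below 0.03 rad and z of level in the frame of shelf between -0.004 and 0.004 m and x of level in the frame of shelf between -0.05 and 0.05 m and y of level in the frame of shelf between -0.085 and 0.025 m and contact force between level and shelf between 0.5 and 35 N and x of bubble_mid in the frame of level between -0.003 and 0.003 m and angle between shelf's own z axis and vertical below 0.0065 rad and contact force between the fingers and level above 3 N and contact force between level and shelf above 5 N and contact force between each of the arm, the fingers and shelf below 0.2 N and linear speed of level below 0.02 m/s); the arm keeps its last pose, push and grip.
It fails at once if a bystander is pushed more than 30 mm or tipped over (distance of any of jar, round_tin, gift_box, dish, spool, bar_pack, scoop from where it was at the start of the episode above 0.03 m or angle between any of jar, round_tin, gift_box, dish, spool, bar_pack's own z axis and vertical above 0.5 rad).
It fails at once if the level is slammed or pressed onto the shelf with more than 60 N (contact force between level and shelf above 60 N).
It also fails if it takes over 72 s, if anything falls off the work surface, if the arm or the gripper's body presses on something with over 40 N, if the wrist force passes 120 N, or if a joint passes its speed limit or range.

## Working session

There is one attempt and no reset: what is moved stays moved. The work goes in short steps, Python scripts to look and compute and a shell command to move; the robot and the scene stay as the last step left them, time stands still between calls to the robot, and variables do not carry over. Pictures are saved under pics/ and viewed, at most 10 in all, crops included, and the job is handed in when it is done.

```bash
mkdir -p pics; ls
python3 - <<'E'
from cell import *
import cv2
for n in("top","side"):
    cv2.imwrite(f"pics/{n}0.png",get_image(n)[:,:,::-1]); p=camera_params(n); print(n,p)
print(observe())
E
```

```text
pics
top {'intrinsics': array([[436.75572326,   0.        , 322.43313018],
       [  0.        , 436.75572326, 235.69561631],
       [  0.        ,   0.        ,   1.        ]]), 'dist': array([-0.03603954,  0.        ,  0.        ,  0.        ,  0.        ]), 'eye': array([ 0.33142342, -0.13802532,  1.20228649]), 'rotation': array([-2.13905421,  2.10181494, -0.19807797])}
side {'intrinsics': array([[498.05645808,   0.        , 313.11669662],
       [  0.        , 498.05645808, 240.9517002 ],
       [  0.        ,   0.        ,   1.        ]]), 'dist': array([-0.13328556,  0.        ,  0.        ,  0.        ,  0.        ]), 'eye': array([-0.01743208,  0.62472779,  1.08179085]), 'rotation': array([-0.83217297,  2.59462791, -1.00149425])}
{'clock': 0.1, 'joints': array([ 1.12041175,  0.43513371,  0.02495375,  1.57401094, -0.01158141,
        1.13396996, -0.07508109]), 'dq': array([ 0.00107515, -0.00145967,  0.00071762, -0.00182065,  0.00153369,
        0.00027654,  0.00081701]), 'joint_efforts': array([ 3.34670294e-03, -6.69121885e+01,  9.88073386e-01, -3.15146434e+01,
       -6.04540645e-02,  3.73093807e-02,  1.00184930e-04]), 'position': array([ 0.21281828, -0.58718684,  0.23703351]), 'ee_rot': array([-3.09291334e+00, -5.43281926e-01,  5.79602507e-04]), 'force': array([-1.15971303, -0.09906804,  0.23463813]), 'ft_torque': array([-0.01662522,  0.00540482,  0.0859906 ]), 'gripper_force': 0.0, 'width': 0.99844466775601}
```

View pics/top0.png

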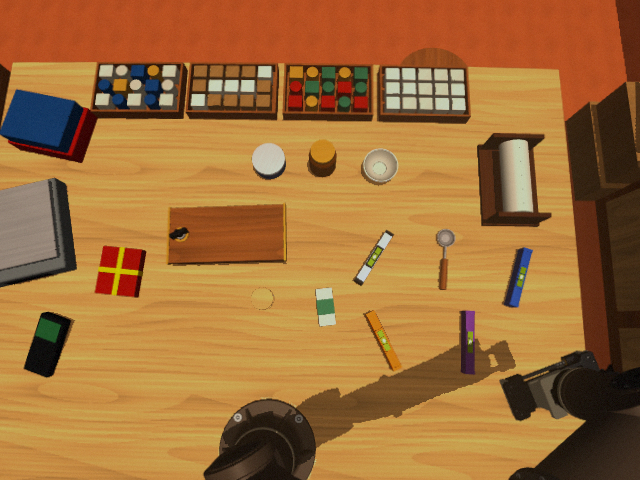

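View pics/side0.png

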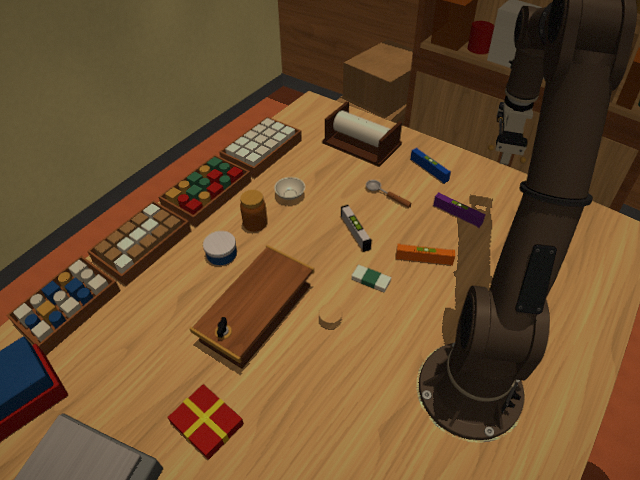

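The top view shows four level-like bars: silver/white with black ends (374,257), orange (383,340), purple (468,342) and blue (518,277). Only the silver one is aluminium-coloured with black ends, so that is the level. The shelf spans (168..286, 204..264), with its knob at (179,234).

```bash
cat > h.py <<'E'
import numpy as np, cv2
from cell import *
from scipy.spatial.transform import Rotation as R
def ray(n,uv):
    p=camera_params(n); q=cv2.undistortPoints(np.array(uv,float).reshape(-1,1,2),p['intrinsics'],p['dist']).reshape(-1,2)
    return p['eye'],np.c_[q,np.ones(len(q))]@R.from_rotvec(p['rotation']).as_matrix().T
def onz(n,uv,z):
    e,d=ray(n,uv); return e+d*((z-e[2])/d[:,2])[:,None]
def proj(n,P):
    p=camera_params(n); r=R.from_rotvec(p['rotation']).inv()
    return cv2.projectPoints(r.apply(np.array(P,float).reshape(-1,3)-p['eye']),np.zeros(3),np.zeros(3),p['intrinsics'],p['dist'])[0].reshape(-1,2)
def big(m):
    c=max(cv2.findContours(m.astype(np.uint8),0,1)[0],key=cv2.contourArea); return c
def tool():
    s=observe(); r=R.from_rotvec(s['ee_rot']); return s['position'],r.as_matrix(),s
E
python3 - <<'E'
from h import *
im=cv2.imread("pics/top0.png"); hsv=cv2.cvtColor(im,cv2.COLOR_BGR2HSV)
a=im[222:292,344:404]; b=im[195:275,160:295]
cv2.imwrite("pics/crop1.png",np.hstack([cv2.resize(a,None,fx=5,fy=5,interpolation=2)[:350],cv2.resize(b,(450,350)[:2] if 0 else (450,267),interpolation=2).__class__ and cv2.copyMakeBorder(cv2.resize(b,(450,267)),0,83,0,0,0)]))
# silver body: low saturation bright, within the window; black ends too
W=np.zeros(im.shape[:2],bool); W[222:292,344:404]=1
m=W&((hsv[...,1]<70)|(hsv[...,2]<70)|((hsv[...,0]>27)&(hsv[...,0]<50)))
c=big(cv2.morphologyEx(m.astype(np.uint8),cv2.MORPH_CLOSE,np.ones((3,3)))); rect=cv2.minAreaRect(c); print(rect)
box=onz("top",cv2.boxPoints(rect),0.04); print(box.round(3))
v=W&(hsv[...,0]>27)&(hsv[...,0]<60)&(hsv[...,1]>100); cv=cv2.minAreaRect(big(v)); print("vial",cv,onz("top",[cv[0]],.04).round(4))
W[:]=0;W[195:275,160:295]=1
print("hsv shelf",hsv[235,230],"table",hsv[300,220])
m=W&(hsv[...,2]<150)
c=big(cv2.morphologyEx(m.astype(np.uint8),cv2.MORPH_OPEN,np.ones((3,3)))); rs=cv2.minAreaRect(c); print(rs); print(onz("top",cv2.boxPoints(rs),0.075).round(3))
k=W&(hsv[...,2]<45);k[:,200:]=0; k[:,:170]=0;k[:222]=0;k[248:]=0
ck=big(k); rk=cv2.minAreaRect(ck); print("knob",rk,onz("top",cv2.boxPoints(rk),.1).round(3))
E
```

```text
((373.26068115234375, 257.53118896484375), (8.754051208496094, 59.980709075927734), 32.38067626953125)
[[ 0.434 -0.217  0.04 ]
 [ 0.573 -0.304  0.04 ]
 [ 0.561 -0.324  0.04 ]
 [ 0.422 -0.237  0.04 ]]
vial ((373.91015625, 256.44384765625), (5.829988479614258, 20.351961135864258), 32.00538635253906) [[ 0.5    -0.2715  0.04  ]]
hsv shelf [ 11 204 151] table [ 17 167 202]
((226.18557739257812, 216.25209045410156), (19.925119400024414, 112.16744995117188), 88.15238952636719)
[[ 0.616  0.277  0.075]
 [ 0.63  -0.023  0.075]
 [ 0.576 -0.027  0.075]
 [ 0.561  0.271  0.075]]
knob ((178.24998474121094, 232.75), (7.273237705230713, 17.708751678466797), 71.56504821777344) [[0.545 0.265 0.1  ]
 [0.561 0.223 0.1  ]
 [0.543 0.215 0.1  ]
 [0.527 0.258 0.1  ]]
```

View pics/crop1.png

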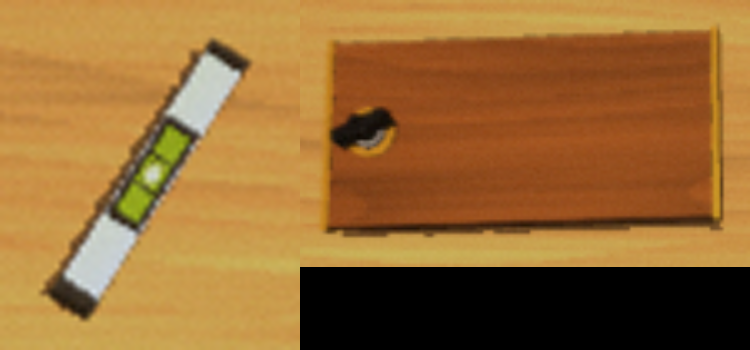

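The crop confirms it: silver bar with black ends, vial centre at top px (374,256.5), bubble near mid. The shelf corners are about (170,208), (284.5,204), (284.5,260) and (169.5,264), and the knob bar lies about 70° off the shelf's x axis.

```bash
cat >> h.py <<'E'
def go(target,yaw_y,half=True):
    """tool shift (current tool axes), and rz turn, so tool y lies along world angle yaw_y, tool pointing down"""
    p,M,s=tool(); d=M.T@(np.array(target)-p)
    # desired frame: z down, y along yaw
    best=[]
    for k in(0,np.pi):
        y=np.array([np.cos(yaw_y+k),np.sin(yaw_y+k),0]); z=np.array([0,0,-1.]); x=np.cross(y,z)
        best.append(R.from_matrix(M.T@np.c_[x,y,z]).as_rotvec())
    print("pos",p.round(4),"shift",d.round(4),"turns",[b.round(3) for b in best],"q7",s['joints'][6].round(3),"t",s['clock'],"F",s['force'].round(1),"w",s['width'])
E
python3 - <<'E'
from h import *
C=onz("top",[(170,208),(284.5,204),(284.5,260),(169.5,264)],.074);print(C.round(4),C.mean(0),np.linalg.norm(C[0]-C[1]),np.linalg.norm(C[1]-C[2]))
for a,b in((0,1),(3,2)): d=C[a]-C[b]; print(np.degrees(np.arctan2(d[1],d[0])))
print(onz("top",[(181.9,234.6)],.075),onz("top",[(178.5,233.2)],.105))
b=np.array([[.434,-.217],[.573,-.304],[.561,-.324],[.422,-.237]]); d=b[1]-b[0]; a=np.arctan2(d[1],d[0]);print("level yaw",a)
c=onz("top",[(373.6,257.0)],.04)[0]; print(c); go([c[0],c[1],.15],a+np.pi/2)
E
```

```text
[[ 0.6162  0.2769  0.074 ]
 [ 0.6322 -0.0297  0.074 ]
 [ 0.4816 -0.0348  0.074 ]
 [ 0.4656  0.2656  0.074 ]] [0.5488913  0.11949753 0.074     ] 0.30695573020094846 0.1506082522220456
92.98744652986169
93.05922605447577
[[0.54408908 0.23867182 0.075     ]] [[0.54194101 0.23775269 0.105     ]]
level yaw -0.5592457276646466
[ 0.49845843 -0.27067843  0.04      ]
pos [ 0.2128 -0.5872  0.237 ] shift [ 0.3764 -0.2001  0.0873] turns [array([-1.000e-03, -1.000e-03, -2.235e+00]), array([-0.001,  0.001,  0.907])] q7 -0.075 t 0.1 F [-1.2 -0.1  0.2] w 0.99844466775601
```

```bash
python3 -m pendant '[0.047,-0.025,0,0,0,0,0.06, 0.047,-0.025,0,0,0,0,0.06, 0.047,-0.025,0,0,0,0,0.06, 0.047,-0.025,0,0,0,0,0.06, 0.047,-0.025,0,0,0,0,0.06, 0.047,-0.025,0,0,0,0,0.06, 0.047,-0.025,0,0,0,0,0.06, 0.047,-0.025,0,0,0,0,0.06, 0,0,0.04,0,0,0,0.06, 0,0,0.04,0,0,0,0.06]'; python3 -m pendant '[0,0,0,0,0,0.18,0.06, 0,0,0,0,0,0.18,0.06, 0,0,0,0,0,0.18,0.06, 0,0,0,0,0,0.18,0.06, 0,0,0,0,0,0.18,0.06, 0,0,0,0,0,0,0.06, 0,0,0,0,0,0,0.06]'
python3 - <<'E'
from h import *
go([.4985,-.2707,.1],-.559+np.pi/2)
im=get_image("top")[:,:,::-1]; im2=get_image("side")[:,:,::-1]
u=proj("side",[.4985,-.2707,.05])[0].astype(int);print(u)
cv2.imwrite("pics/c2.png",np.hstack([cv2.resize(im[200:320,314:434],(400,400)),cv2.resize(im2[u[1]-80:u[1]+40,u[0]-60:u[0]+60],(400,400))]))
E
```

```text
clock: 1.35
position: [0.499, -0.2706, 0.1568]
ee_rot: [3.093, 0.546, 0.001]
force: [-0.5, -0.8, -0.4]
width: 0.653
gripper_force: 0.0
clock: 2.22
position: [0.4983, -0.2713, 0.1576]
ee_rot: [3.024, -0.85, -0.001]
force: [1.0, -0.0, -0.3]
width: 0.651
gripper_force: 0.0
pos [ 0.4983 -0.2713  0.1576] shift [-0.0001 -0.0006  0.0576] turns [array([-1.000e-03,  0.000e+00, -3.131e+00]), array([0.   , 0.   , 0.011])] q7 -1.669 t 2.225 F [ 1.  -0.  -0.3] w 0.6508112521442154
[355 219]
```

View pics/c2.png

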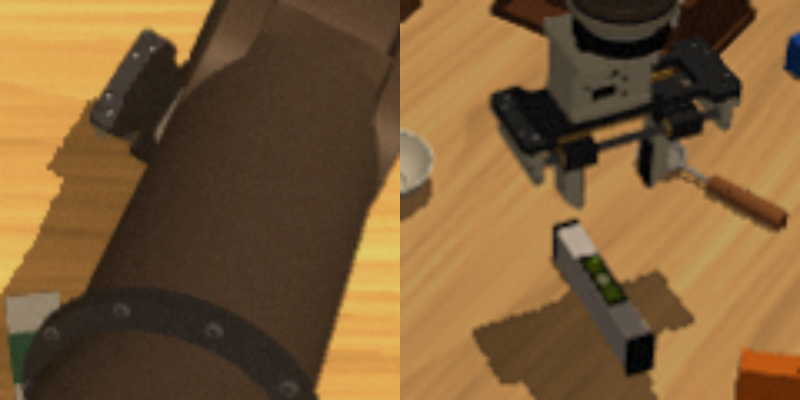

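The side crop shows the open fingers straddling the bar's mid-plane above the vial, with nothing in the way. Descend and grip.

```bash
python3 -m pendant '[0,-0.0006,0.045,0,0,0.011,0.06, 0,0,0.045,0,0,0,0.06, 0,0,0.03,0,0,0,0.06, 0,0,0.014,0,0,0,0.06, 0,0,0,0,0,0,0.06, 0,0,0,0,0,0,0, 0,0,0,0,0,0,0, 0,0,0,0,0,0,0, 0,0,0,0,0,0,0, 0,0,0,0,0,0,0]' 25; python3 -m pendant '[0,0,-0.04,0,0,0,0, 0,0,-0.05,0,0,0,0, 0,0,-0.05,0,0,0,0, 0,0,-0.04,0,0,0,0, 0,0,0,0,0,0,0]'
python3 - <<'E'
from h import *
c=np.array([.549,.1195,0]); y=np.array([-.0523,.9986,0]); t=c-.045*y; t[2]=.19; print(t)
go(t,np.radians(3))
E
```

```text
clock: 3.58
position: [0.4988, -0.271, 0.0241]
ee_rot: [3.018, -0.873, 0.001]
force: [-1.8, 0.6, 5.0]
width: 0.261
gripper_force: 25.0
clock: 4.2
position: [0.5002, -0.2717, 0.2068]
ee_rot: [3.017, -0.873, 0.009]
force: [-0.4, -0.7, -2.3]
width: 0.264
gripper_force: 25.0
[0.5513535 0.074563  0.19     ]
pos [ 0.5002 -0.2717  0.2068] shift [-0.1418 -0.3201  0.0163] turns [array([ 0.006, -0.004, -2.187]), array([-0.004, -0.005,  0.955])] q7 -1.688 t 4.2 F [-0.4 -0.7 -2.3] w 0.26357673260275455
```

```bash
python3 -m pendant '[-0.0178,-0.04,0,0,0,0,0, -0.0178,-0.04,0,0,0,0,0, -0.0178,-0.04,0,0,0,0,0, -0.0178,-0.04,0,0,0,0,0, -0.0178,-0.04,0,0,0,0,0, -0.0178,-0.04,0,0,0,0,0, -0.0178,-0.04,0,0,0,0,0, -0.0178,-0.04,0,0,0,0,0, 0,0,0,0,0,0,0]'; python3 -m pendant '[0,0,0,0,0,-0.182,0, 0,0,0,0,0,-0.182,0, 0,0,0,0,0,-0.182,0, 0,0,0,0,0,-0.182,0, 0,0,0,0,0,-0.182,0, 0,0,0,0,0,-0.182,0, 0,0,0,0,0,-0.182,0, 0,0,0,0,0,-0.182,0, 0,0,0,0,0,-0.182,0, 0,0,0,0,0,-0.182,0]';python3 -m pendant '[0,0,0,0,0,-0.182,0, 0,0,0,0,0,-0.182,0, 0,0,0,0,0,0,0, 0,0,0,0,0,0,0]'
python3 - <<'E'
from h import *
c=np.array([.549,.1195,0]); y=np.array([-.0523,.9986,0]); t=c-.045*y; t[2]=.12
go(t,np.radians(3))
E
```

```text
clock: 5.32
position: [0.5482, 0.0803, 0.202]
ee_rot: [-3.02, 0.863, 0.004]
force: [-0.3, -1.5, -2.2]
width: 0.258
gripper_force: 25.0
clock: 6.58
position: [0.5483, 0.0745, 0.2023]
ee_rot: [-2.536, -1.853, 0.004]
force: [-0.4, 0.4, -2.0]
width: 0.26
gripper_force: 25.0
clock: 7.08
position: [0.5488, 0.075, 0.203]
ee_rot: [-2.17, -2.271, 0.002]
force: [-0.4, 0.4, -1.4]
width: 0.262
gripper_force: 25.0
pos [0.5488 0.075  0.203 ] shift [-0.0006  0.0027  0.083 ] turns [array([-0.001,  0.   , -0.007]), array([0.000e+00, 2.000e-03, 3.134e+00])] q7 -0.392 t 7.075 F [-0.4  0.4 -1.4] w 0.26197544888055724
```

```bash
python3 -m pendant '[0,0.0027,0.04,0,0,-0.007,0, 0,0,0.04,0,0,0,0, 0,0,0.015,0,0,0,0, 0,0,0.001,0,0,0,0, 0,0,0,0,0,0,0, 0,0,0,0,0,0,0]'; python3 -m pendant '[0,0,0.0015,0,0,0,0, 0,0,0.0015,0,0,0,0, 0,0,0,0,0,0,0]'
```

```text
clock: 7.82
position: [0.5527, 0.076, 0.1091]
ee_rot: [2.157, 2.282, 0.003]
force: [0.2, 0.3, -2.3]
width: 0.26
gripper_force: 25.0
clock: 8.2
position: [0.5517, 0.0757, 0.1047]
ee_rot: [-2.157, -2.284, 0.0]
force: [-0.8, 0.9, -2.3]
width: 0.259
gripper_force: 25.0
```

Run:
```python
from h import *
u=proj("side",[.549,.075,.1])[0].astype(int)
im=get_image("side")[:,:,::-1]
cv2.imwrite("pics/c3.png",cv2.resize(im[u[1]-90:u[1]+90,u[0]-110:u[0]+110],(780,600)[:2]))
```

```text
(no output)
```

View pics/c3.png

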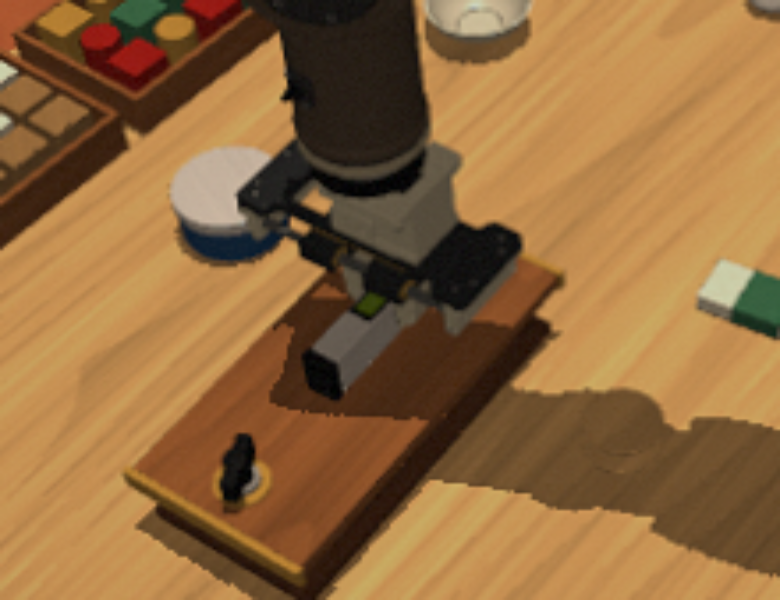

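The side crop shows the level lengthways over the shelf's midline, just above the surface, and well clear of the knob at crop (240,470). I'll creep down to contact.

```bash
python3 -m pendant '[0,0,0.0015,0,0,0,0, 0,0,0,0,0,0,0, 0,0,0.0015,0,0,0,0, 0,0,0,0,0,0,0]';python3 -m pendant '[0,0,0.0015,0,0,0,0, 0,0,0,0,0,0,0]';python3 -m pendant '[0,0,0.001,0,0,0,0, 0,0,0,0,0,0,0]'
```

```text
clock: 8.75
position: [0.5517, 0.0758, 0.1016]
ee_rot: [-2.157, -2.284, 0.0]
force: [0.2, 0.7, -1.9]
width: 0.264
gripper_force: 25.0
clock: 9.0
position: [0.5517, 0.0757, 0.1001]
ee_rot: [-2.157, -2.284, 0.0]
force: [0.8, 0.6, -1.7]
width: 0.262
gripper_force: 25.0
clock: 9.25
position: [0.5518, 0.0758, 0.0992]
ee_rot: [-2.157, -2.284, 0.0]
force: [0.7, 0.6, -2.0]
width: 0.259
gripper_force: 25.0
```

```bash
python3 -m pendant '[0,0,0.001,0,0,0,0, 0,0,0,0,0,0,0]';python3 -m pendant '[0,0,0.001,0,0,0,0, 0,0,0,0,0,0,0]';python3 -m pendant '[0,0,0.001,0,0,0,0, 0,0,0,0,0,0,0]'
```

```text
clock: 9.5
position: [0.552, 0.076, 0.0984]
ee_rot: [2.157, 2.284, 0.001]
force: [-0.4, 0.9, 1.4]
width: 0.259
gripper_force: 25.0
clock: 9.75
position: [0.5521, 0.0763, 0.0974]
ee_rot: [2.157, 2.284, 0.001]
force: [-0.5, 2.9, 3.0]
width: 0.26
gripper_force: 25.0
clock: 10.0
position: [0.5521, 0.0763, 0.0973]
ee_rot: [2.157, 2.284, 0.001]
force: [-4.3, 1.1, 13.4]
width: 0.262
gripper_force: 25.0
```

Contact made. Back off a hair, release, and rise. Then measure the bubble and knob.

```bash
python3 -m pendant '[0,0,-0.001,0,0,0,0.02, 0,0,0,0,0,0,0.05, 0,0,0,0,0,0,0.05, 0,0,0,0,0,0,0.05, 0,0,-0.03,0,0,0,0.05, 0,0,-0.05,0,0,0,0.05, 0,0,-0.05,0,0,0,0.05]' ; python3 -m pendant '[-0.0625,0,0,0,0,0,0.05, -0.0625,0,0,0,0,0,0.05, 0,0,0,0,0,0,0.05, 0,0,0,0,0,0,0.05, 0,0,0,0,0,0,0.05, 0,0,0,0,0,0,0.05]'
python3 - <<'E'
from h import *
im=get_image("top")[:,:,::-1]; im2=get_image("side")[:,:,::-1]
cv2.imwrite("pics/t4.png",im);cv2.imwrite("pics/s4.png",im2)
u=proj("side",[.549,.12,.09])[0].astype(int)
cv2.imwrite("pics/c4.png",np.vstack([cv2.resize(im[195:270,160:300],(560,300),interpolation=2),cv2.resize(im2[u[1]-50:u[1]+50,u[0]-93:u[0]+93],(560,300),interpolation=2)]))
print(u)
E
```

```text
clock: 10.88
position: [0.5515, 0.0757, 0.2284]
ee_rot: [-2.157, -2.283, 0.001]
force: [0.7, 0.6, -0.8]
width: 0.545
gripper_force: 0.0
clock: 11.62
position: [0.559, -0.0475, 0.2273]
ee_rot: [-2.155, -2.286, -0.0]
force: [-1.3, 0.7, 1.0]
width: 0.541
gripper_force: 0.0
[254 291]
```

View pics/c4.png

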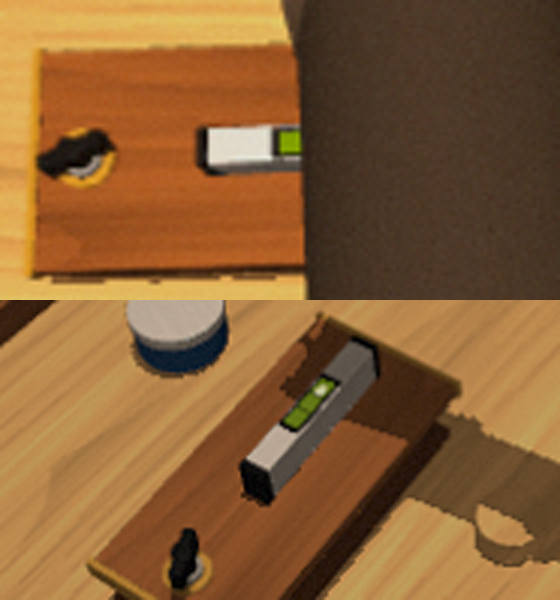

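The level stands lengthways on the shelf, released. The bubble is at the -y end of the vial (side crop (322,388)), and the knob bar is at top-crop (37,165)-(113,138).

```bash
cat >> h.py <<'E'
def bubble(im,z=.115):
    """side picture (BGR): bubble offset along level x (+ = towards shelf +y), m"""
    hsv=cv2.cvtColor(im,cv2.COLOR_BGR2HSV); W=np.zeros(im.shape[:2],bool)
    u=proj("side",[.5515,.0757,z])[0].astype(int); W[u[1]-25:u[1]+25,u[0]-25:u[0]+25]=1
    g=W&(hsv[...,0]>27)&(hsv[...,0]<50)&(hsv[...,1]>110)&(hsv[...,2]>35)
    c=big(cv2.morphologyEx(g.astype(np.uint8),cv2.MORPH_CLOSE,np.ones((7,7)))); hull=cv2.convexHull(c)
    F=np.zeros(im.shape[:2],np.uint8); cv2.fillPoly(F,[hull],1)
    vv,uu=np.nonzero(F); P=onz("side",np.c_[uu,vv],z); y=np.array([-.0523,.9986,0]); s=(P-[.5515,.0757,z])@y
    w=np.clip(im[vv,uu,0].astype(float)-70,0,None)   # pale bubble: the only thing with blue in it
    return s.min(),s.max(),(s*w).sum()/(w.sum()+1e-9)-(s.min()+s.max())/2,im[vv,uu,0].max(),(w>0).sum()
E
python3 - <<'E'
from h import *
print(bubble(cv2.imread("pics/s4.png")),bubble(get_image("side")[:,:,::-1]))
im=cv2.imread("pics/t4.png");hsv=cv2.cvtColor(im,cv2.COLOR_BGR2HSV)
k=np.zeros(im.shape[:2],bool);k[222:246,169:192]=1;k&=hsv[...,2]<50
c=big(k)
for z in(.1,): P=onz("top",c.reshape(-1,2),z); vx,vy,x0,y0=cv2.fitLine(P[:,:2].astype(np.float32),cv2.DIST_L2,0,.001,.001).ravel(); print("bar",np.degrees(np.arctan2(vy,vx)),cv2.minAreaRect(P[:,:2].astype(np.float32)))
p=onz("top",[(169.3,236.3),(188.3,229.5)],.1);d=p[1]-p[0];print(np.degrees(np.arctan2(d[1],d[0])),p)
a=np.arctan2(d[1],d[0]); go([.5427,.239,.18],a+np.pi/2)
E
```

```text
(np.float64(-0.023657841224496462), np.float64(0.0321986285069251), np.float64(-0.015394917112049952), np.uint8(167), np.int64(14)) (np.float64(-0.02494573118251924), np.float64(0.0321986285069251), np.float64(-0.014928645824061997), np.uint8(165), np.int64(13))
bar -65.857254 ((0.5441204309463501, 0.24012281000614166), (0.019514549523591995, 0.045392025262117386), 19.964365005493164)
-68.69687807110272 [[0.53433738 0.2627722  0.1       ]
 [0.55308666 0.21469052 0.1       ]]
pos [ 0.559  -0.0483  0.2272] shift [0.2878 0.0004 0.0472] turns [array([ 0.   , -0.   , -0.314]), array([-0.   , -0.   ,  2.828])] q7 -0.132 t 11.775 F [-0.   0.5  0.1] w 0.5448503530867417
```

```bash
python3 -m pendant '[0.0576,0,0,0,0,0,0.05, 0.0576,0,0,0,0,0,0.05, 0.0576,0,0,0,0,0,0.05, 0.0576,0,0,0,0,0,0.05, 0.0576,0,0,0,0,0,0.05, 0,0,0.04,0,0,-0.157,0.05, 0,0,0.02,0,0,-0.157,0.05, 0,0,0,0,0,0,0.05, 0,0,0,0,0,0,0.05]'
python3 - <<'E'
from h import *
go([.543,.239,.098],np.radians(21.3))
E
```

```text
clock: 12.9
position: [0.543, 0.2389, 0.1681]
ee_rot: [1.778, 2.589, 0.002]
force: [1.0, -0.4, 0.1]
width: 0.543
gripper_force: 0.0
pos [0.543  0.2389 0.1681] shift [ 0.0001 -0.      0.0701] turns [array([ 0.001, -0.   , -0.005]), array([-1.000e-03, -2.000e-03,  3.137e+00])] q7 -0.428 t 12.9 F [ 1.  -0.4  0.1] w 0.5432555022184196
```

```bash
python3 -m pendant '[0,0,0.03,0,0,0,0.05, 0,0,0.03,0,0,0,0.05, 0,0,0.01,0,0,0,0.05, 0,0,0,0,0,0,0.05, 0,0,0,0,0,0,0, 0,0,0,0,0,0,0, 0,0,0,0,0,0,0, 0,0,0,0,0,0,0]' 15
python3 - <<'E'
from h import *
im=get_image("side")[:,:,::-1]; print(bubble(im)); print(tool()[2]['ft_torque'],tool()[2]['joints'])
u=proj("side",[.549,.15,.1])[0].astype(int)
cv2.imwrite("pics/c5.png",cv2.resize(im[u[1]-65:u[1]+65,u[0]-85:u[0]+85],(785,600)))
E
```

```text
clock: 13.9
position: [0.5464, 0.2401, 0.0986]
ee_rot: [1.773, 2.589, 0.012]
force: [10.7, 4.8, -8.2]
width: 0.192
gripper_force: 15.0
(np.float64(-0.026296188798413837), np.float64(0.0321986285069251), np.float64(-0.014265569020091337), np.uint8(180), np.int64(13))
[ 1.05810763 -2.69320784 -0.02103383] [-0.13001776  0.59601772 -0.54384906  1.76835052  0.38778536  0.87704239
 -0.47695534]
```

View pics/c5.png

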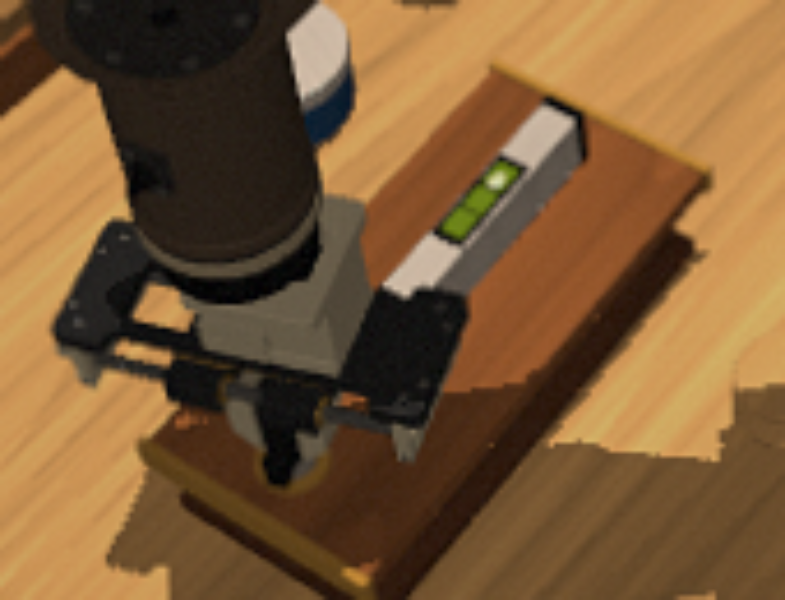

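The crop shows the fingers on the knob bar (crop ~(285,430)) with the bubble still at the -y end. The opening reads 17.6 mm with 11 N sideways, so the grip is off-centre or skewed. Relieve it and re-read.

```bash
python3 -m pendant '[0,0.0035,0,0,0,0,0, 0,0,0,0,0,0,0, 0,0,0,0,0,0,0]'
python3 - <<'E'
from h import *
s=observe();print(s['position'],s['force'],s['ft_torque'],s['width']); print(R.from_rotvec(s['ee_rot']).as_matrix().round(3))
E
```

```text
clock: 14.32
position: [0.5468, 0.2404, 0.0979]
ee_rot: [1.773, 2.592, 0.004]
force: [5.4, 1.7, 3.0]
width: 0.189
gripper_force: 15.0
[0.54682716 0.24035124 0.09792232] [5.35465653 1.6918029  3.04254939] [ 0.3981879  -1.10091955 -0.08854631] 0.18889806410198864
[[-0.362  0.932  0.002]
 [ 0.932  0.362  0.001]
 [ 0.     0.003 -1.   ]]
```

```bash
python3 -m pendant '[0,0.003,0,0,0,0.1,0, 0,0,0,0,0,0.1,0, 0,0,0,0,0,0,0, 0,0,0,0,0,0,0]'
python3 - <<'E'
from h import *
s=observe();print(s['position'],s['force'],s['ft_torque'],s['width']); print(bubble(get_image("side")[:,:,::-1]))
E
```

```text
clock: 14.82
position: [0.5468, 0.24, 0.0974]
ee_rot: [-2.023, -2.403, 0.005]
force: [-4.0, -3.0, 10.8]
width: 0.188
gripper_force: 15.0
[0.5467916  0.24003181 0.09743539] [-3.97753024 -3.04838992 10.82788656] [-0.57612844  0.93852212  0.10823968] 0.18765055957961593
(np.float64(-0.02494573118251924), np.float64(0.0321986285069251), np.float64(-0.015223594217087064), np.uint8(189), np.int64(14))
```

```bash
python3 -m pendant '[0,-0.002,-0.002,0,0,0.15,0, 0,0,-0.0005,0,0,0.15,0, 0,0,-0.0005,0,0,0.15,0, 0,0,-0.0005,0,0,0.15,0, 0,0,0,0,0,0,0, 0,0,0,0,0,0,0, 0,0,0,0,0,0,0, 0,0,0,0,0,0,0, 0,0,0,0,0,0,0]'
python3 - <<'E'
from h import *
s=observe();print(s['position'],s['force'],s['ft_torque'],s['width'],s['joints'][6]); im=get_image("side")[:,:,::-1];print(bubble(im))
u=proj("side",[.545,.24,.1])[0].astype(int)
cv2.imwrite("pics/c6.png",cv2.resize(im[u[1]-40:u[1]+40,u[0]-50:u[0]+50],(750,600),interpolation=2))
E
```

```text
clock: 16.0
position: [0.5445, 0.2399, 0.0997]
ee_rot: [-2.64, -1.702, 0.007]
force: [-6.4, -0.3, -2.8]
width: 0.191
gripper_force: 15.0
[0.54450285 0.23994785 0.09972594] [-6.39170497 -0.29393825 -2.81106456] [-0.05469213  1.22326524  0.02852361] 0.19149251246020335 -1.1430971488235107
(np.float64(-0.026296188798413837), np.float64(0.0321986285069251), np.float64(-0.010415467312951157), np.uint8(177), np.int64(13))
```

View pics/c6.png

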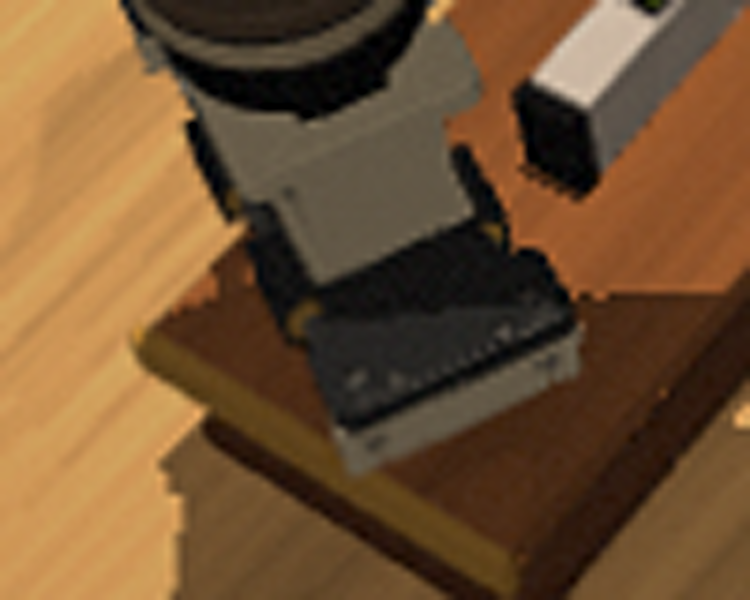

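The view from the side shows the gripper turned with the knob and clear of the level. The bubble has moved to about -10.4 mm, so continue clockwise.

```bash
python3 -m pendant '[-0.0008,-0.0018,-0.0005,0,0,0.15,0, 0,0,-0.0004,0,0,0.15,0, 0,0,-0.0004,0,0,0.15,0, 0,0,-0.0004,0,0,0.15,0, 0,0,-0.0004,0,0,0.15,0, 0,0,-0.0004,0,0,0.15,0, 0,0,-0.0004,0,0,0.15,0, 0,0,0,0,0,0,0, 0,0,0,0,0,0,0, 0,0,0,0,0,0,0]';python3 -m pendant '[0,0,0,0,0,0,0, 0,0,0,0,0,0,0, 0,0,0,0,0,0,0, 0,0,0,0,0,0,0]'
python3 - <<'E'
from h import *
s=observe();print(s['position'],s['force'],s['ft_torque'],s['width'],s['joints'].round(2)); im=get_image("side")[:,:,::-1];print(bubble(im)); print(R.from_rotvec(s['ee_rot']).as_matrix().round(3))
E
```

```text
clock: 17.3
position: [0.542, 0.2427, 0.1026]
ee_rot: [-3.136, -0.153, 0.006]
force: [-6.9, 7.0, -4.4]
width: 0.191
gripper_force: 15.0
clock: 17.8
position: [0.542, 0.2427, 0.1026]
ee_rot: [-3.136, -0.153, 0.007]
force: [-6.4, 6.8, -6.4]
width: 0.191
gripper_force: 15.0
[0.54198877 0.24274592 0.10257134] [-6.35475478  6.75940324 -6.39960847] [1.46956018 1.34877511 0.01173047] 0.19057965625580833 [-0.46  0.53 -0.07  1.79  0.04  0.83 -2.02]
(np.float64(-0.027590994604928188), np.float64(0.02971103395700472), np.float64(-0.0014888548377035634), np.uint8(195), np.int64(16))
[[ 0.995  0.097 -0.004]
 [ 0.097 -0.995  0.001]
 [-0.004 -0.002 -1.   ]]
```

```bash
python3 -m pendant '[0,0,0,0,0,0.1,0, 0,0,0,0,0,0,0.045, 0,0,0,0,0,0,0.045, 0,0,0,0,0,0,0.045, 0,0,-0.04,0,0,0,0.045, 0,0,-0.05,0,0,0,0.045, 0,0,0,0,0,0,0.045, 0,0,0,0,0,0,0.045, 0,0,0,0,0,0,0.045]';python3 -m pendant '[0,0,0,0,0,0,0.045, 0,0,0,0,0,0,0.045, 0,0,0,0,0,0,0.045, 0,0,0,0,0,0,0.045]'
python3 - <<'E'
from h import *
im=get_image("side")[:,:,::-1];print(bubble(im)); t=get_image("top")[:,:,::-1]; cv2.imwrite("pics/s7.png",im);cv2.imwrite("pics/t7.png",t)
u=proj("side",[.5515,.0757,.115])[0].astype(int);v=proj("top",[.5515,.0757,.115])[0].astype(int);print(u,v)
cv2.imwrite("pics/c7.png",np.hstack([cv2.resize(im[u[1]-20:u[1]+20,u[0]-20:u[0]+20],(400,400),interpolation=0),cv2.resize(t[v[1]-20:v[1]+20,v[0]-20:v[0]+20],(400,400),interpolation=0)]))
E
```

```text
clock: 18.98
position: [0.5441, 0.2401, 0.1924]
ee_rot: [3.14, -0.013, -0.003]
force: [0.4, 0.3, -0.3]
width: 0.488
gripper_force: 0.0
clock: 19.48
position: [0.5447, 0.2406, 0.1936]
ee_rot: [3.141, -0.013, -0.0]
force: [0.2, 0.4, 0.1]
width: 0.487
gripper_force: 0.0
(np.float64(-0.027590994604928188), np.float64(0.02971103395700472), np.float64(-0.0013939976327925693), np.uint8(191), np.int64(14))
[263 273] [240 229]
```

View pics/c7.png

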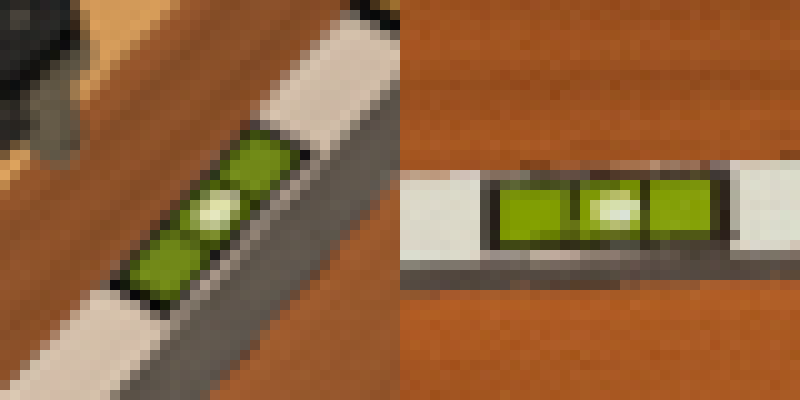

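Top crop: vial lines at 570 and 648 px, bubble centre about 615, so the offset is about -1.5 mm (towards -y), in line with the side view. That's within tolerance, but I'll add a small clockwise trim for margin.

```bash
python3 -m pendant '[0,0,0.05,0,0,0,0.045, 0,0,0.04,0,0,0,0.045, 0,0,0,0,0,0,0.045, 0,0,0,0,0,0,0, 0,0,0,0,0,0,0, 0,0,0,0,0,0,0, 0,0,0,0,0,0.15,0, 0,0,0,0,0,0.15,0, 0,0,0,0,0,0,0, 0,0,0,0,0,0,0]';python3 -m pendant '[0,0,0,0,0,0,0, 0,0,0,0,0,0,0, 0,0,0,0,0,0,0, 0,0,0,0,0,0,0, 0,0,0,0,0,0,0, 0,0,0,0,0,0,0]'
python3 - <<'E'
from h import *
s=observe();print(s['force'],s['ft_torque'],s['width'],s['joints'].round(2))
print([bubble(get_image("side")[:,:,::-1])[2:] for i in range(3)])
E
```

```text
clock: 20.82
position: [0.5455, 0.2432, 0.1056]
ee_rot: [-3.101, 0.479, -0.004]
force: [-1.2, 4.5, 6.3]
width: 0.187
gripper_force: 15.0
clock: 21.58
position: [0.5455, 0.2432, 0.1056]
ee_rot: [-3.101, 0.479, -0.004]
force: [-1.5, 5.3, 6.3]
width: 0.186
gripper_force: 15.0
[-1.54336748  5.27514882  6.2680165 ] [1.10810573 0.30737062 0.04174495] 0.18552225467077746 [-0.53  0.52  0.04  1.79 -0.03  0.82 -2.36]
[(np.float64(-0.0003808111793725591), np.uint8(188), np.int64(16)), (np.float64(-0.0003565405992511525), np.uint8(188), np.int64(16)), (np.float64(-0.0005643246789324784), np.uint8(187), np.int64(15))]
```

```bash
python3 -m pendant '[0,0,0,0,0,0,0.045, 0,0,0,0,0,0,0.045, 0,0,0,0,0,0,0.045, 0,0,-0.05,0,0,0,0.045, 0,0,-0.05,0,0,0,0, 0,0,0,0,0,-0.18,0, 0,0,0,0,0,-0.18,0, 0,0,0,0,0,0,0, 0,0,0,0,0,0,0, 0,0,0,0,0,0,0]' 20;  python3 - <<'E'
from h import *
print([bubble(get_image("side")[:,:,::-1])[2:] for i in range(3)])
go([.5535,.0407,.145],np.radians(93))
E
```

```text
clock: 22.98
position: [0.5446, 0.2405, 0.2034]
ee_rot: [3.14, 0.077, -0.0]
force: [0.5, 0.9, -0.2]
width: 0.004
gripper_force: 0.0
[(np.float64(0.0003731523623405383), np.uint8(188), np.int64(15)), (np.float64(0.00033594620461905537), np.uint8(185), np.int64(15)), (np.float64(0.0003791424831447877), np.uint8(186), np.int64(15))]
pos [0.5446 0.2406 0.2035] shift [-0.0013  0.2001  0.0586] turns [array([ 0.  , -0.  ,  3.14]), array([ 0.   ,  0.   , -0.001])] q7 -2.04 t 23.125 F [-0.1  0.3  0.1] w 0.004445149873955063
```

The bubble reads +0.4 mm with the knob free. Now move over the level and press.

```bash
python3 -m pendant '[0,0.05,0,0,0,0,0, 0,0.05,0,0,0,0,0, 0,0.05,0,0,0,0,0, 0,0.05,0,0,0,0,0, 0,0,0.04,0,0,0,0, 0,0,0.018,0,0,0,0, 0,0,0,0,0,0,0, 0,0,0,0,0,0,0, 0,0,0,0,0,0,0]';  python3 -m pendant '[0,0,0.003,0,0,0,0, 0,0,0.003,0,0,0,0, 0,0,0.003,0,0,0,0, 0,0,0,0,0,0,0, 0,0,0.003,0,0,0,0, 0,0,0,0,0,0,0]';python3 - <<'E'
from h import *
print([bubble(get_image("side")[:,:,::-1])[2:] for i in range(2)])
go([.5535,.0407,.126],np.radians(93))
E
```

```text
clock: 24.25
position: [0.5557, 0.0411, 0.1466]
ee_rot: [-3.14, -0.082, -0.003]
force: [-0.1, -0.1, 0.6]
width: 0.005
gripper_force: 0.0
clock: 25.0
position: [0.5549, 0.0408, 0.1334]
ee_rot: [3.14, 0.081, -0.001]
force: [-0.1, -0.3, 0.7]
width: 0.007
gripper_force: 0.0
[(np.float64(0.0009000260920506292), np.uint8(90), np.int64(6)), (np.float64(0.0022832942052631233), np.uint8(91), np.int64(7))]
pos [0.555  0.0408 0.1336] shift [-0.0015  0.      0.0076] turns [array([ 0.   , -0.   ,  3.141]), array([ 0.   ,  0.   , -0.001])] q7 -1.682 t 25.1 F [0.6 0.  0.3] w 0.00517479941928804
```

```bash
python3 -m pendant '[-0.0015,0,0.002,0,0,0,0, 0,0,0.002,0,0,0,0, 0,0,0.0015,0,0,0,0, 0,0,0,0,0,0,0, 0,0,0,0,0,0,0]';python3 -m pendant '[0,0,0.001,0,0,0,0, 0,0,0,0,0,0,0]';python3 -m pendant '[0,0,0.001,0,0,0,0, 0,0,0,0,0,0,0]';python3 -m pendant '[0,0,0.001,0,0,0,0, 0,0,0,0,0,0,0]'
```

```text
clock: 25.72
position: [0.5536, 0.0407, 0.1282]
ee_rot: [3.14, 0.081, 0.0]
force: [0.1, -0.2, 1.4]
width: 0.002
gripper_force: 0.0
clock: 25.98
position: [0.5535, 0.0407, 0.1271]
ee_rot: [3.14, 0.081, -0.0]
force: [-0.3, -0.0, -0.7]
width: 0.003
gripper_force: 0.0
clock: 26.22
position: [0.5536, 0.0408, 0.1265]
ee_rot: [-3.141, -0.081, -0.001]
force: [-1.0, 0.5, 3.5]
width: 0.003
gripper_force: 2.2
clock: 26.48
position: [0.5538, 0.0408, 0.1264]
ee_rot: [-3.14, -0.081, -0.002]
force: [-5.7, -0.3, 14.4]
width: 0.004
gripper_force: 7.3
```

```bash
python3 -m pendant '[-0.0005,0,-0.0003,0,0,0,0, 0,0,0,0,0,0,0, 0,0,0,0,0,0,0, 0,0,0,0,0,0,0, 0,0,0,0,0,0,0, 0,0,0,0,0,0,0, 0,0,0,0,0,0,0, 0,0,0,0,0,0,0]';python3 - <<'E'
from h import *
im=get_image("side")[:,:,::-1];u=proj("side",[.5515,.0757,.115])[0].astype(int)
s=observe();print(s['force'],s['position'])
cv2.imwrite("pics/c8.png",cv2.resize(im[u[1]-30:u[1]+30,u[0]-40:u[0]+40],(800,600),interpolation=2))
E
```

```text
clock: 27.48
position: [0.5536, 0.0408, 0.1264]
ee_rot: [-3.14, -0.081, -0.002]
force: [-1.4, -0.4, 10.1]
width: 0.005
gripper_force: 5.0
[-2.32151794 -0.30617793  9.65930882] [0.55362719 0.04076305 0.12637504]
```

View pics/c8.png

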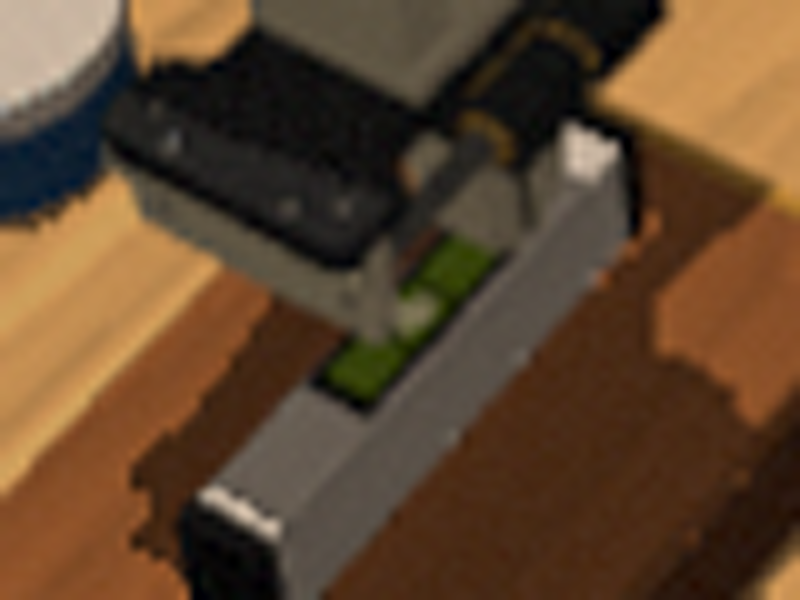

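The bubble at crop (418,312) sits mid-vial between ends at about (345,395) and (478,240). Fingers are pressing the level with about 10 N.

```bash
python3 -c "
from cell import sign_off
print(sign_off())"
```

```text
the job is handed in; nothing more can be done
None
```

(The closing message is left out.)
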